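Tap the tapered post into the stand foot and carry the stand by it

ROBOT

A 6-joint arm with a two-finger parallel gripper is mounted at the origin on a cart in front of the work surface, level with it; the furniture and walls round the work are solid. World frame = base frame: x ahead of the robot, y to its left, z up, the work surface at z = 0. Lengths are in mm, angles in rad, forces in N, time in s.
With the tool pointing down it reaches from about 375 to 900 mm from the base axis. Payload 3.1 kg.
Tool frame: the origin (TCP) lies midway between the tips of the shut fingers; the grasp point (between the pads) lies 19 mm behind it (pinch_z is the z of the grasp point in the tool frame, in mm); z points along the fingers, y is the line along which they close (so a half turn about z gives the same grasp; the last joint's range is limited). The gripper opens to 85 mm and grips with 20 to 120 N. Pads are 22 mm wide; open, the fingers measure 114 mm over their backs; the gripper's body (76 mm by 85 mm) begins 54 mm behind the grasp point. The pads swing forward as they close: fully open they stand 13 mm farther back than shut.
Start: joints at [-1.46, 0.527, 1.433, -0, 1.181, -0.178], TCP at [178.025, -599.086, 231.31] pointing down, gripper open.
Joint ranges: [-3.08, 3.08], [-0.75, 2.2], [0.22, 2.44], [-1.43, 4.57], [0, 2.65], [-2.85, 2.85]. Speed limits (rad/s): [2.79, 2.79, 3.14, 3.14, 3.14, 3.14].

INTERFACE

Orientations are given as a rotation vector (axis times angle).
In Python, from workcell import * gives the robot as it stands.
- The arm moves only by the tool carry_out, never from a script. Its argument "deltas" is one flat list of numbers, 7 for each row, row after row: the turn, a rotation vector about the tool's x, y, z in degrees, then the shift along the tool's x, y, z in mm, then the closure in counts, from 0 (fully open) to 255 (shut). A call has exactly 10 rows; each row shifts and turns the commanded pose from where the row before left it, along the tool's axes as they then stand; what a row does not reach is not made up. A row lasts 1/8 s, in which the tool goes at most 62.5 mm and 10.7 degrees, less where a joint would pass 70% of its speed; a pose out of reach is approached as far as the arm can. A call with a gripper value outside its range is refused whole. The fingers move at their own pace and stop on an object; the grip force is fixed at half the most. Time passes only in rows, so rows that do not move let the fingers close, or fill a call up. It gives the time, the measured TCP pose, the force, the opening and the grip force at its end, in the units of the state.
- state(): the state, without advancing time (a new reading comes with each control period).
- read_camera(name): name is "scene" or "top"; returns the picture (420x560x3 uint8, blue, green, red); there is no depth.
- camera_params(name): a dict with "intrinsics" (3x3 intrinsics, pixels), "distortion" ([k1, k2, p1, p2, k3] as OpenCV has them; the pictures are not rectified), "world_to_cam" (4x4, takes a point from world to camera coordinates). Camera axes: x right, y down, z forward; pixel columns grow to the right and rows downward; lengths in mm; the calibration is good to about 2 mm. A picture is of the moment at which its call begins. camera_params takes no time and is no camera call.
- hand_in(): hands the job in; it is judged then, once.
The state is a dict: "time": time; "joint_pos": joint angles; "joint_velocities": joint speeds; "joint_torque": joint torques, N m; "tool_pos": TCP position; "ee_rot": TCP orientation; "contact_force": force on the tool from outside, world axes, zero at the start; "moment": the same for the moment, N m; "finger_gap": finger opening in mm; "grip_force": force on a finger pad.
Only numpy, scipy, OpenCV 4.12 (cv2) and the standard library are available. Lean on these libraries where they do the work, as an engineer would, in place of code of your own. Each camera call takes 0.05 s, during which the arm holds its last target. There are 200 camera calls.

TASK

Assemble the small pipette stand: take the metal post out of the tube rack, stand its tapered shank in the bored hub of the round foot, and tap or press it home, firmly but not hard (less than 25 N), until friction alone locks it. Then, holding the post only, lift the whole stand off the counter, lower it upright into the shallow metal tray on the brown mat so that the foot lies flat inside the rim, and let go. Leave the tubes, cup and bottle where they are.

Things in the scene. Friction and masses are not known exactly. Their poses are not given: they have to be found in the camera images.
- post: Loose bright metal post, 133 mm, 0.09 kg, hung upright by its flange in an end cell of the rack. Origin at the tip of the tapered shank; z up the axis. Heights from the tip: shank 10 mm dia at 0, 16 mm dia at 40; neck 15 mm dia to 48; flange 25 mm dia 48 to 53; plain stem 16 mm dia 53 to 133 (grip here), its top end rounded.
- stem_mid (a point): On the post's axis, mid stem, 88 mm above the shank's tip: the place to grip. Once jammed, the post gives only a fraction of a mm per newton of push. A steady or tapped downward push of 14 to 20 N locks the taper well enough to carry the foot; a few newtons do not; over 25 N is too much.
- stand_foot: Loose dark cast foot, about 0.58 kg (give or take a fifth): disc 100 mm dia, 8 mm thick, with a hub 42 mm dia rising to 68 mm. Origin under the middle of the disc, z up.
- hub_mouth (a point): Centre of the hub's top opening (30 mm bore), 68 mm above the foot's underside. Inside sits a bright fixed sleeve with the shank's taper and a lead-in 22 mm wide. Its depth differs from foot to foot and must be felt: the shank first jams with its tip 14 to 31 mm above the foot's underside. The flange clears the bore and is no stop.
- rack: Cream moulded tube rack, 64 x 130 x 55 mm, fixed to the counter. Origin under its middle; y along its length. The post hangs in the cell at x = -11 mm, y = +44 mm, its flange resting on the rack's top at 54 mm; two stoppered tubes stand in cells at the other end, tops 118 mm above the counter.
- tray: Shallow open metal tray fixed on the brown mat, 150 mm along its x, 190 mm along its y, 12 mm high, walls and floor 4 mm thick. Origin under its middle, 3 mm above the counter. The stand belongs in it, inside the rim.
- tube_a: Stoppered test tube in the rack, 18 mm diameter, 114 mm tall, origin at its foot. Bystander.
- tube_b: Stoppered test tube in the rack, 18 mm diameter, 114 mm tall, origin at its foot. Bystander.
- cup: Specimen cup with screw lid, 69 mm diameter, 68 mm tall, origin under its middle. Bystander.
- bottle: Small brown dropper bottle, 27 mm diameter, 59 mm tall, origin under its middle. Bystander.
- back_counter: The fixed white counter that everything stands on, its top at height 0. Its origin lies far off in the worktop and is of no use.
Not all that is in view belongs to the job. Leave any blue look-alike of the post alone.

How it is judged:
By the outcome, as a careful person would: the job done as asked, in the order asked, and still so for the second after the job is handed in, with the robot touching nothing.
It also fails if it takes over 61 s, if anything falls off the work surface, if the arm or the gripper's body presses on something with over 40 N, if the wrist force passes 120 N, or if a joint passes its speed limit or range.

## Working session

There is one attempt and no reset: what is moved stays moved. The work goes in short steps, Python scripts to look and compute and a tool call to move; the robot and the scene stay as the last step left them, time stands still between calls to the robot, and variables do not carry over. Pictures are saved under pics/ and viewed, at most 10 in all, crops included, and the job is handed in when it is done.

Besides the shell and the picture viewer there is one more tool, called after "Request:" by a JSON object that holds its "fn" and its "kwargs". carry_out: Moves the arm, as the interface text tells. Its arguments: {"type":"object","properties":{"deltas":{"type":"array","items":{"type":"number"}}},"required":["deltas"]}

```bash
mkdir -p pics
python3 - <<'E'
from workcell import *
import cv2, numpy as np
s=state(); print(s)
for n in("scene","top"):
    im=read_camera(n); cv2.imwrite(f"pics/{n}0.png",im)
    p=camera_params(n); print(n,np.round(p["intrinsics"],1).tolist(),p["distortion"],np.round(p["world_to_cam"],3).tolist())
E
```

```text
{'time': 0.0, 'joint_pos': array([-1.46050677e+00,  5.28469286e-01,  1.43392048e+00, -1.46992694e-05,
        1.18137389e+00, -1.78508417e-01]), 'joint_velocities': array([-0.00096021,  0.0005262 ,  0.00136035,  0.00057673,  0.00047816,
        0.00294469]), 'joint_torque': array([-1.92228428e-03, -4.42356026e+01, -1.78023040e+01, -1.97425484e-04,
        8.55529506e-03,  3.10487209e-07]), 'tool_pos': array([ 177.93894161, -598.3846396 ,  230.32590873]), 'ee_rot': array([-3.10674786e+00, -4.51764358e-01, -9.48934537e-05]), 'contact_force': array([-0.16487891, -0.18014322,  0.17396159]), 'moment': array([0.01385588, 0.01979464, 0.06765847]), 'grip_force': 0.0, 'finger_gap': 85.45792265654772}
scene [[408.9, 0.0, 277.0], [0.0, 408.9, 204.8], [0.0, 0.0, 1.0]] [0.00649955 0.         0.         0.         0.        ] [[-0.571, -0.821, -0.01, 312.997], [-0.525, 0.374, -0.765, 371.412], [0.632, -0.431, -0.645, 734.57], [0.0, 0.0, 0.0, 1.0]]
top [[527.6, 0.0, 277.1], [0.0, 527.6, 210.2], [0.0, 0.0, 1.0]] [-0.05564335  0.          0.          0.          0.        ] [[-0.191, -0.982, 0.008, 73.291], [-0.94, 0.181, -0.288, 578.479], [0.281, -0.062, -0.958, 1574.651], [0.0, 0.0, 0.0, 1.0]]
```

View pics/scene0.png

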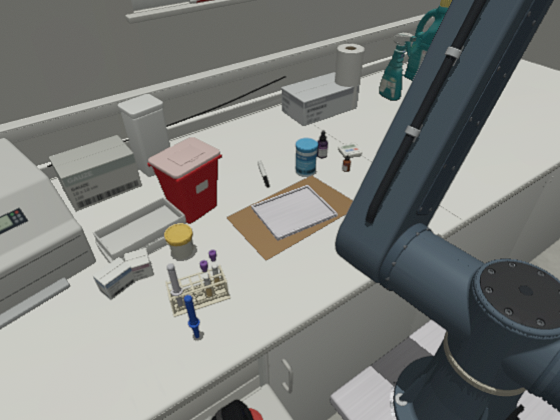

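View pics/top0.png

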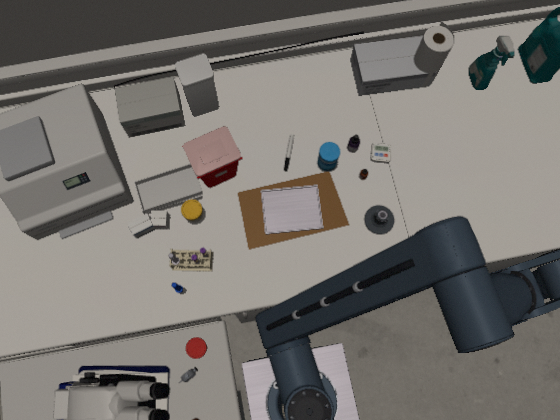

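The scene view shows the post at about (172,278) in the rack's left end, with the blue look-alike at (192,315). The top view shows the post at about (172,257), the foot at (380,218), the tray at (292,210) and the rack at (191,260). The arm hides the foot in the scene view.

```bash
cat > h.py <<'E'
import cv2, numpy as np
from workcell import *
def ray(n,uv):
    p=camera_params(n); K=np.array(p["intrinsics"]);T=np.array(p["world_to_cam"])
    q=cv2.undistortPoints(np.float64([[uv]]),K,np.float64(p["distortion"]))[0,0]
    R=T[:3,:3]; d=R.T@np.r_[q,1]; return -R.T@T[:3,3], d/np.linalg.norm(d)
def onz(n,uv,z):
    o,d=ray(n,uv); return (o+d*(z-o[2])/d[2]).round(1)
def two(uv1,uv2):
    (a,d),(b,e)=ray("scene",uv1),ray("top",uv2)
    s=np.linalg.lstsq(np.c_[d,-e],b-a,rcond=None)[0]
    p,q=a+d*s[0],b+e*s[1]; return ((p+q)/2).round(1),np.linalg.norm(p-q).round(1)
def proj(n,P):
    p=camera_params(n);T=np.array(p["world_to_cam"])
    return cv2.projectPoints(np.float64(P).reshape(-1,3),cv2.Rodrigues(T[:3,:3])[0],T[:3,3],np.array(p["intrinsics"]),np.float64(p["distortion"]))[0].reshape(-1,2).round(1)
def crop(n,src,u0,v0,w,h,k):
    return cv2.resize(cv2.imread(src)[v0:v0+h,u0:u0+w],None,fx=k,fy=k,interpolation=cv2.INTER_CUBIC)
E
python3 - <<'E'
from h import *
a=crop("scene","pics/scene0.png",150,240,100,110,4)
b=crop("top","pics/top0.png",155,235,70,65,5.6)
c=crop("top","pics/top0.png",355,190,55,55,5.6)
H=np.zeros((600,800,3),np.uint8)
H[:440,:400]=a; H[:364,400:792]=b; 
H=H[:440]; cv2.imwrite("pics/c1.png",H)
print("post",two((171,265),(172,252)),"foot",onz("top",(380,214),68),onz("top",(380,221),0),"tray",onz("top",(292,210),8),"rack",onz("top",(191,260),55))
E
```

```text
post (array([500.1, 298.2, 126.8]), np.float64(1.6)) foot [ 512.6 -358.1   68. ] [ 506.  -370.1    0. ] tray [595.8 -91.1   8. ] rack [482.  254.9  55. ]
```

View pics/c1.png

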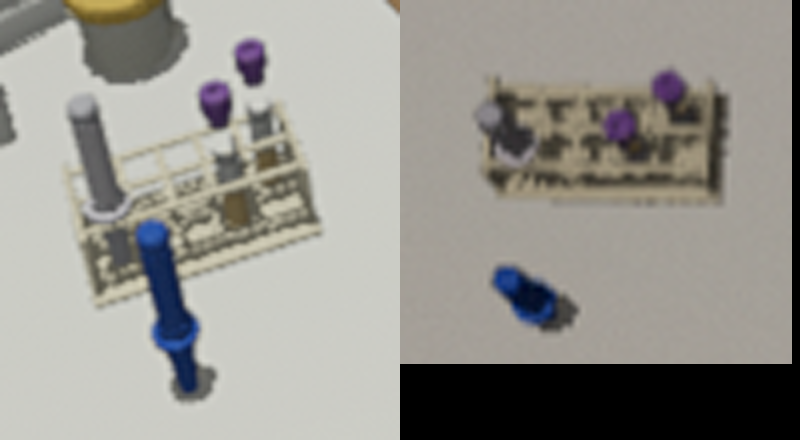

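The crop shows the post top at scene (170.5,264.5) / top (170.7,255) and the flange at scene (176.5,292) / top (175.5,261.3). The blue post stands about 50 mm from it, and the tubes are at the far end.

Run:
```python
from h import *
print("top",two((170.7,264.5),(170.6,255)),"flange",two((176.5,292),(175.5,261.3)))
print("z137:",onz("scene",(170.7,264.5),137),onz("top",(170.6,255),137))
print("z59:",onz("scene",(176.5,292),59),onz("top",(175.5,261.3),59))
print("blue top",two((188.2,298.5),(175.6,284.5)), "blue foot",onz("scene",(197,336.5),0))
# rack corners (top rim z55) in crop top
f=lambda u,v:(155+(u-400)/5.6,235+v/5.6)
for c in [(488,85),(712,85),(722,198),(497,200)]: print(onz("top",f(*c),55 if c[1]<100 else 10))
g=lambda u,v:(150+u/4,240+v/4)
for c in [(68,168),(282,104),(320,160),(85,232)]: print("s",onz("scene",g(*c),55))
# tray: bright blob
im=cv2.imread("pics/top0.png"); hsv=cv2.cvtColor(im,cv2.COLOR_BGR2HSV)
r=hsv[160:260,230:355]; brown=cv2.inRange(r,(5,80,40),(25,255,255))
cs,_=cv2.findContours(brown,cv2.RETR_CCOMP,cv2.CHAIN_APPROX_NONE)
for c in sorted(cs,key=cv2.contourArea)[-2:]:
    (cx,cy),wh,an=cv2.minAreaRect(c); bp=cv2.boxPoints(((cx,cy),wh,an))+[230,160]
    print("box",[onz("top",p,9).tolist() for p in bp], onz("top",(cx+230,cy+160),9))
# foot disc dark blob
g=cv2.cvtColor(im,cv2.COLOR_BGR2GRAY)[190:245,355:405]; m=(g<100).astype(np.uint8)
cs,_=cv2.findContours(m,cv2.RETR_EXTERNAL,cv2.CHAIN_APPROX_NONE)
c=max(cs,key=cv2.contourArea); e=cv2.fitEllipse(c); print("disc",e,onz("top",(e[0][0]+355,e[0][1]+190),6))
```

```text
top (array([488.3, 301.3, 141.2]), np.float64(1.7)) flange (array([487.1, 303.4,  55.8]), np.float64(0.9))
z137: [491.7 299.7 137. ] [489.7 302.7 137. ]
z59: [484.8 304.3  59. ] [486.1 302.5  59. ]
blue top (array([402.9, 303.5, 124.5]), np.float64(3.0)) blue foot [401.1 306.2  -0. ]
[524.9 312.9  55. ]
[501.4 189.6  55. ]
[446.1 197.7  10. ]
[469.  323.9  10. ]
s [525.4 309.3  55. ]
s [498.2 191.1  55. ]
s [450.3 193.6  55. ]
s [479.9 319.2  55. ]
box [[690.4, 3.3, 9.0], [673.3, -201.3, 9.0], [510.9, -181.6, 9.0], [528.4, 17.6, 9.0]] [599.7 -90.1   9. ]
box [[689.8, 81.8, 9.0], [708.9, -262.8, 9.0], [509.9, -261.8, 9.0], [494.4, 72.2, 9.0]] [599.1 -91.3   9. ]
disc ((23.82041358947754, 29.44063377380371), (27.774757385253906, 29.20060157775879), 114.61544799804688) [ 510.5 -366.     6. ]
```

Request:
{"fn": "carry_out", "kwargs": {"deltas": [0,0,8.3,0,0,0,0,0,0,8.2,0,0,0,0,0,0,0,40,-50,0,0,0,0,0,40,-50,0,0,0,0,0,40,-50,0,0,0,0,0,40,-50,0,0,0,0,0,40,-50,0,0,0,0,0,40,-50,0,0,0,0,0,40,-50,0,0,0,0,0,40,-50,0,0]}}

```text
time: 1.35
tool_pos: [491.0, -206.6, 231.1]
ee_rot: [-3.142, -0.001, 0.0]
contact_force: [0.8, -1.2, -0.8]
finger_gap: 85.5
grip_force: 0.0
```

Request:
{"fn": "carry_out", "kwargs": {"deltas": [0,0,0,0,-50,0,0,0,0,0,0,-50,0,0,0,0,0,0,-50,0,0,0,0,0,0,-50,0,0,0,0,0,0,-50,0,0,0,0,0,0,-50,0,0,0,0,0,0,-50,0,0,0,0,0,0,-50,0,0,0,0,0,-5,-50,0,80,0,0,0,-5,-50,0,80]}}

```text
time: 2.6
tool_pos: [479.1, 293.2, 230.9]
ee_rot: [3.141, 0.001, -0.001]
contact_force: [-0.4, -2.0, -0.0]
finger_gap: 58.6
grip_force: 0.0
```

Run:
```python
from h import *
s=state(); print(s["time"],s["tool_pos"],s["ee_rot"],s["finger_gap"],s["contact_force"],s["joint_pos"])
for n in("scene","top"): cv2.imwrite(f"pics/{n}1.png",read_camera(n))
print(proj("scene",[[510,-362,68],[510,-362,0]]),proj("top",[[510,-362,68],[510,-362,0]]))
f=lambda u,v:(155+(u-400)/5.6,235+v/5.6)
print("tubes",onz("top",f(620,125),116),onz("top",f(668,87),116))
u,v=proj("scene",[[510,-362,40]])[0].astype(int)
a=crop("","pics/scene1.png",u-40,v-35,80,80,4.9)
b=crop("","pics/top1.png",350,185,60,60,6.5)
H=np.zeros((400,800,3),np.uint8); H[:392,:392]=a;H[:390,400:790]=b; cv2.imwrite("pics/c2.png",H); print(u-40,v-35)
```

```text
2.6 [479.11022975 293.15670178 230.94377804] [ 3.14126959e+00  1.40077765e-03 -9.84942010e-04] 58.597119291939 [-0.38041752 -1.95619681 -0.00388165] [ 3.50224697e-01  4.42972480e-01  1.59339671e+00 -9.86331572e-05
  1.10592315e+00  1.92017342e+00]
[[388.5 175.5]
 [384.7 194.1]] [[381.4 214.5]
 [377.3 220.3]]
tubes [474.4 236.9 116. ] [490.2 208.4 116. ]
346 148
```

View pics/c2.png

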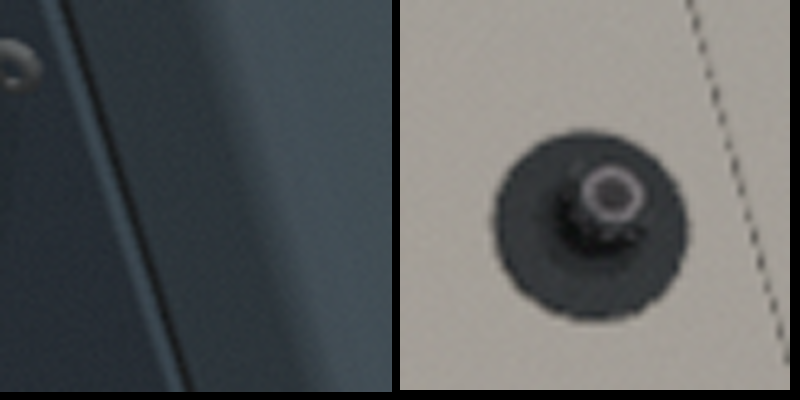

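The top crop shows the hub's bright ring at (382.6,214.7) and the disc centre at (379.4,219.8). The arm still hides the foot in the scene view. Next I move over the post and go down to grip height.

Request:
{"fn": "carry_out", "kwargs": {"deltas": [0,0,0,8.5,-9.5,0,120,0,0,0,0,0,30,120,0,0,0,0,0,30,120,0,0,0,0,0,25,120,0,0,0,0,0,0,120,0,0,0,0,0,20,120,0,0,0,0,0,20,120,0,0,0,0,0,15,120,0,0,0,0,0,15,120,0,0,0,0,0,0,120]}}

```text
time: 3.95
tool_pos: [487.7, 300.7, 75.4]
ee_rot: [3.141, 0.001, -0.003]
contact_force: [-0.5, 0.3, 0.5]
finger_gap: 45.1
grip_force: 0.0
```

Run:
```python
from h import *
s=state(); print(s["time"],s["tool_pos"],s["finger_gap"],s["contact_force"])
f=lambda u,v:(350+(u-400)/6.5,185+v/6.5)
for z in(60,68): print("ring",z,onz("top",f(612,193),z))
print("disc",onz("top",f(591,226),7))
for n in("scene","top"): cv2.imwrite(f"pics/{n}2.png",read_camera(n))
a=crop("","pics/scene2.png",130,200,130,130,4); H=np.zeros((520,800,3),np.uint8); H[:,:520]=a
H[:280,520:]=crop("","pics/top2.png",160,235,70,70,4); H[280:500,520:740]=crop("","pics/scene2.png",350,140,55,55,4)
cv2.imwrite("pics/c3.png",H)
```

```text
3.95 [487.69426935 300.72914854  75.44641266] 45.13907431946035 [-0.53842141  0.25989364  0.47877963]
ring 60 [ 510.7 -367.9   60. ]
ring 68 [ 508.8 -365.8   68. ]
disc [ 508.8 -367.3    7. ]
```

View pics/c3.png

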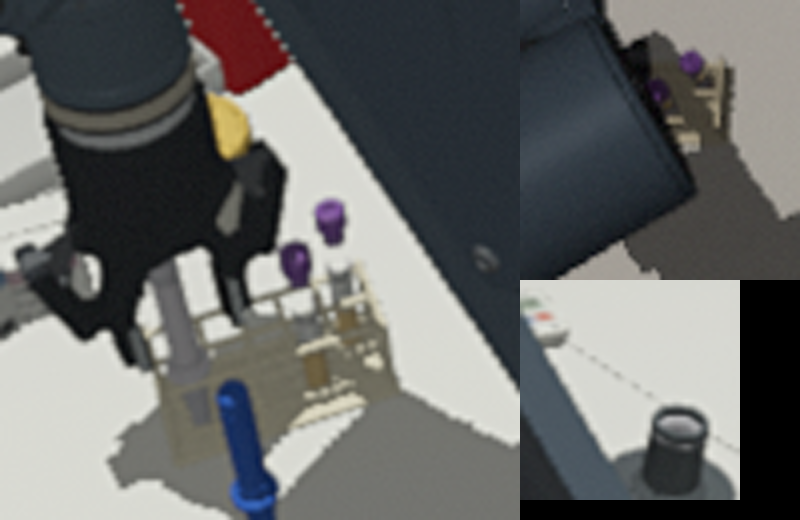

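The crop shows the post between the open fingers, and the scene view now has the hub mouth at about (390.2,176.7). I close the fingers.

Request:
{"fn": "carry_out", "kwargs": {"deltas": [0,0,0,0,0,0,255,0,0,0,0,0,0,255,0,0,0,0,0,0,255,0,0,0,0,0,0,255,0,0,0,0,0,0,255,0,0,0,0,0,0,255,0,0,0,0,0,0,255,0,0,0,0,0,0,255,0,0,0,0,0,-10,255,0,0,0,0,0,-20,255]}}

```text
time: 5.3
tool_pos: [486.9, 300.9, 104.7]
ee_rot: [3.141, 0.001, -0.006]
contact_force: [1.4, 3.3, -2.8]
finger_gap: 14.5
grip_force: 62.2
```

Run:
```python
from h import *
print(two((390.2,176.7),(382.6,214.7)), onz("scene",(390.2,176.7),68))
s=state(); print(s["tool_pos"],s["finger_gap"],s["grip_force"],s["contact_force"])
```

```text
(array([ 509.3, -367.9,   61.9]), np.float64(2.2)) [ 503.2 -361.5   68. ]
[486.9058581  300.88038846 104.69903392] 14.480057230312905 62.181769609451294 [ 1.39311889  3.34870332 -2.80963869]
```

The grip holds (gap 14.5 mm). I lift it clear and carry it to the hub.

Request:
{"fn": "carry_out", "kwargs": {"deltas": [0,0,0,0,0,-30,255,0,0,0,0,0,-40,255,0,0,0,0,0,-40,255,0,0,0,0,0,-10,255,0,0,0,5,30,0,255,0,0,0,5,50,0,255,0,0,0,5,50,0,255,0,0,0,5,50,0,255,0,0,0,0,50,0,255,0,0,0,0,50,0,255]}}

```text
time: 6.55
tool_pos: [506.2, 19.2, 224.4]
ee_rot: [3.141, 0.002, -0.009]
contact_force: [0.9, -0.1, -0.6]
finger_gap: 14.7
grip_force: 62.2
```

Request:
{"fn": "carry_out", "kwargs": {"deltas": [0,0,0,0,50,0,255,0,0,0,0,50,0,255,0,0,0,0,50,0,255,0,0,0,0,50,0,255,0,0,0,0,50,0,255,0,0,0,0,50,0,255,0,0,0,0,50,10,255,0,0,0,0,30,20,255,0,0,0,0,7,20,255,0,0,0,0,0,10,255]}}

```text
time: 7.8
tool_pos: [506.8, -364.2, 163.2]
ee_rot: [-3.137, -0.0, 0.008]
contact_force: [-0.6, 0.4, -1.5]
finger_gap: 14.5
grip_force: 62.2
```

Run:
```python
from h import *
s=state(); print(s["time"],s["tool_pos"],s["ee_rot"],s["finger_gap"],s["grip_force"],s["contact_force"],s["moment"])
for n in("scene","top"): cv2.imwrite(f"pics/{n}3.png",read_camera(n))
t=s["tool_pos"]
print(proj("scene",[t+[0,0,-69.4],[507.5,-366,68]]),proj("top",[t,[507.5,-366,68]]))
a=crop("","pics/scene3.png",340,95,100,120,5);H=np.zeros((600,800,3),np.uint8); H[:,:500]=a
H[:300,500:]=crop("","pics/top3.png",345,180,75,75,4); cv2.imwrite("pics/c4.png",H)
```

```text
7.8 [ 506.7708551  -364.15802143  163.17711859] [-3.13677997e+00 -4.77909927e-04  7.56439547e-03] 14.51387143779237 62.206116914749146 [-0.55209483  0.43923811 -1.45912775] [ 0.02819814  0.05180518 -0.04384405]
[[391.4 168.4]
 [390.2 175.4]] [[388.5 206.6]
 [382.8 215.1]]
```

View pics/c4.png

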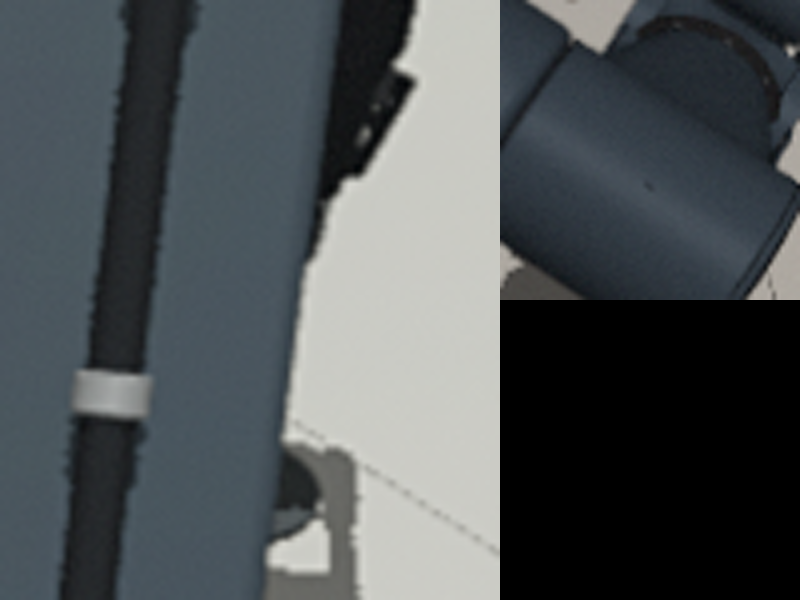

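Both views are hidden by the arm here, so I go by feel, using the disc and ring measurements that put the hub at about (508.5, -366).

Request:
{"fn": "carry_out", "kwargs": {"deltas": [0,0,0,1.7,1.8,5,255,0,0,0,0,0,8,255,0,0,0,0,0,6,255,0,0,0,0,0,4,255,0,0,0,0,0,3,255,0,0,0,0,0,2,255,0,0,0,0,0,2,255,0,0,0,0,0,2,255,0,0,0,0,0,0,255,0,0,0,0,0,0,255]}}

```text
time: 9.15
tool_pos: [510.4, -367.7, 134.4]
ee_rot: [3.141, 0.001, 0.0]
contact_force: [-0.2, -0.5, -0.3]
finger_gap: 14.2
grip_force: 62.2
```

Request:
{"fn": "carry_out", "kwargs": {"deltas": [0,0,0,-1,-1,0,255,0,0,0,0,0,3,255,0,0,0,0,0,3,255,0,0,0,0,0,2,255,0,0,0,0,0,2,255,0,0,0,0,0,2,255,0,0,0,0,0,2,255,0,0,0,0,0,2,255,0,0,0,0,0,0,255,0,0,0,0,0,0,255]}}

```text
time: 10.4
tool_pos: [509.4, -366.7, 118.4]
ee_rot: [3.142, 0.001, 0.0]
contact_force: [0.9, 0.1, -1.3]
finger_gap: 14.5
grip_force: 62.2
```

Request:
{"fn": "carry_out", "kwargs": {"deltas": [0,0,0,0,0,2,255,0,0,0,0,0,2,255,0,0,0,0,0,1.5,255,0,0,0,0,0,1.5,255,0,0,0,0,0,1.5,255,0,0,0,0,0,1.5,255,0,0,0,0,0,1,255,0,0,0,0,0,1,255,0,0,0,0,0,0,255,0,0,0,0,0,0,255]}}

```text
time: 11.65
tool_pos: [509.4, -366.7, 106.4]
ee_rot: [3.142, 0.001, 0.0]
contact_force: [-0.1, -0.6, -2.3]
finger_gap: 14.5
grip_force: 62.2
```

Request:
{"fn": "carry_out", "kwargs": {"deltas": [0,0,0,0,0,0.5,255,0,0,0,0,0,0.5,255,0,0,0,0,0,0.5,255,0,0,0,0,0,0.5,255,0,0,0,0,0,0.5,255,0,0,0,0,0,0.5,255,0,0,0,0,0,0.5,255,0,0,0,0,0,0.5,255,0,0,0,0,0,0,255,0,0,0,0,0,0,255]}}

```text
time: 12.9
tool_pos: [509.4, -366.7, 102.3]
ee_rot: [3.141, 0.001, 0.0]
contact_force: [0.1, 0.2, -1.2]
finger_gap: 14.5
grip_force: 62.2
```

Request:
{"fn": "carry_out", "kwargs": {"deltas": [0,0,0,0,0,0.4,255,0,0,0,0,0,0.4,255,0,0,0,0,0,0.4,255,0,0,0,0,0,0.4,255,0,0,0,0,0,0.4,255,0,0,0,0,0,0.4,255,0,0,0,0,0,0.4,255,0,0,0,0,0,0.2,255,0,0,0,0,0,0,255,0,0,0,0,0,0,255]}}

```text
time: 14.15
tool_pos: [509.5, -366.8, 99.3]
ee_rot: [3.141, 0.001, 0.0]
contact_force: [1.0, -0.1, -1.0]
finger_gap: 14.7
grip_force: 62.2
```

Request:
{"fn": "carry_out", "kwargs": {"deltas": [0,0,0,0,0,0.4,255,0,0,0,0,0,0.4,255,0,0,0,0,0,0.4,255,0,0,0,0,0,0.4,255,0,0,0,0,0,0.4,255,0,0,0,0,0,0.4,255,0,0,0,0,0,0.4,255,0,0,0,0,0,0.2,255,0,0,0,0,0,0,255,0,0,0,0,0,0,255]}}

```text
time: 15.4
tool_pos: [509.6, -366.8, 96.4]
ee_rot: [3.141, 0.001, 0.001]
contact_force: [1.1, -1.7, 0.5]
finger_gap: 14.4
grip_force: 62.3
```

Request:
{"fn": "carry_out", "kwargs": {"deltas": [0,0,0,0,0,0.4,255,0,0,0,0,0,0.4,255,0,0,0,0,0,0.4,255,0,0,0,0,0,0.4,255,0,0,0,0,0,0.4,255,0,0,0,0,0,0.4,255,0,0,0,0,0,0.4,255,0,0,0,0,0,0.2,255,0,0,0,0,0,0,255,0,0,0,0,0,0,255]}}

```text
time: 16.65
tool_pos: [509.6, -366.9, 93.5]
ee_rot: [3.141, 0.001, 0.001]
contact_force: [2.3, -1.8, 1.4]
finger_gap: 14.6
grip_force: 62.4
```

Run:
```python
from h import *
s=state(); print(s["tool_pos"],s["ee_rot"],s["contact_force"],s["moment"])
```

```text
[ 509.59708733 -366.90113917   93.45448763] [3.14109784e+00 1.24435549e-03 8.12146140e-04] [ 2.29705893 -1.81655857  1.41239302] [-0.36829675 -0.55424526 -0.03296141]
```

The lateral force is rising along +x, −y as the shank rides off-centre on the sleeve wall. I shift with it to relieve it.

Request:
{"fn": "carry_out", "kwargs": {"deltas": [0,0,0,0.5,0.5,0,255,0,0,0,0.5,0.5,0,255,0,0,0,0,0,0.4,255,0,0,0,0,0,0.4,255,0,0,0,0,0,0.4,255,0,0,0,0,0,0.4,255,0,0,0,0,0,0.4,255,0,0,0,0,0,0,255,0,0,0,0,0,0,255,0,0,0,0,0,0,255]}}

```text
time: 17.9
tool_pos: [510.0, -367.1, 92.4]
ee_rot: [-3.141, -0.002, 0.001]
contact_force: [-0.2, 1.5, 9.3]
finger_gap: 14.1
grip_force: 63.2
```

Run:
```python
from h import *
s=state(); print(s["tool_pos"],s["ee_rot"],s["contact_force"],s["moment"])
```

```text
[ 510.03097639 -367.11971832   92.36424081] [-3.14074278e+00 -1.55003433e-03  1.14983014e-03] [-0.23865096  1.48069132  9.2617672 ] [ 0.21049273  0.02455117 -0.01759864]
```

It jams at TCP z of about 92.4 (tip near 23 mm), with 9 N at about 10 N per mm of command. I press on toward 17 N.

Request:
{"fn": "carry_out", "kwargs": {"deltas": [0,0,0,0,0,0.2,255,0,0,0,0,0,0.2,255,0,0,0,0,0,0.2,255,0,0,0,0,0,0,255,0,0,0,0,0,0,255,0,0,0,0,0,0,255,0,0,0,0,0,0,255,0,0,0,0,0,0,255,0,0,0,0,0,0,255,0,0,0,0,0,0,255]}}

```text
time: 19.15
tool_pos: [510.1, -367.1, 92.3]
ee_rot: [-3.141, -0.002, 0.001]
contact_force: [-0.3, 1.8, 11.6]
finger_gap: 14.2
grip_force: 63.5
```

Request:
{"fn": "carry_out", "kwargs": {"deltas": [0,0,0,0,0,0.3,255,0,0,0,0,0,0.3,255,0,0,0,0,0,0.3,255,0,0,0,0,0,0.1,255,0,0,0,0,0,0,255,0,0,0,0,0,0,255,0,0,0,0,0,0,255,0,0,0,0,0,0,255,0,0,0,0,0,0,255,0,0,0,0,0,0,255]}}

```text
time: 20.4
tool_pos: [510.1, -367.1, 92.1]
ee_rot: [-3.141, -0.002, 0.001]
contact_force: [-1.5, 1.4, 15.2]
finger_gap: 14.1
grip_force: 63.9
```

Request:
{"fn": "carry_out", "kwargs": {"deltas": [0,0,0,0,0,0.3,255,0,0,0,0,0,0.3,255,0,0,0,0,0,0,255,0,0,0,0,0,0,255,0,0,0,0,0,0,255,0,0,0,0,0,0,255,0,0,0,0,0,0,255,0,0,0,0,0,0,255,0,0,0,0,0,0,255,0,0,0,0,0,0,255]}}

```text
time: 21.65
tool_pos: [510.2, -367.2, 92.0]
ee_rot: [-3.141, -0.002, 0.0]
contact_force: [-2.1, 3.0, 17.2]
finger_gap: 14.7
grip_force: 64.2
```

Run:
```python
from h import *
s=state(); print(s["tool_pos"],s["ee_rot"],s["contact_force"],s["moment"])
```

```text
[ 510.16718256 -367.15382722   91.97109425] [-3.14127190e+00 -1.74427815e-03  3.88444081e-04] [-2.13191452  2.95292273 17.22993591] [0.63569997 0.382449   0.02328935]
```

The push reads 17.2 N, inside the window. I lift gently.

Request:
{"fn": "carry_out", "kwargs": {"deltas": [0,0,0,0,0,-1,255,0,0,0,0,0,-1,255,0,0,0,0,0,-1,255,0,0,0,0,0,-2,255,0,0,0,0,0,-3,255,0,0,0,0,0,-4,255,0,0,0,0,0,-5,255,0,0,0,0,0,-5,255,0,0,0,0,0,-5,255,0,0,0,0,0,-3,255]}}

```text
time: 22.9
tool_pos: [510.5, -367.8, 119.7]
ee_rot: [3.141, 0.001, 0.001]
contact_force: [0.4, 0.0, -6.5]
finger_gap: 14.4
grip_force: 61.9
```

Run:
```python
from h import *
s=state(); print(s["tool_pos"],s["ee_rot"],s["contact_force"],s["moment"])
```

```text
[ 510.51877001 -367.79422907  119.68761781] [3.14112437e+00 1.29043657e-03 7.12702088e-04] [ 4.00549206e-01  5.33420135e-03 -6.50016734e+00] [-0.01226521  0.01673508 -0.01500572]
```

The wrist carries 6.5 N, so the foot comes with the post. Now a check of the tray centre from both views and of the bystanders.

Run:
```python
from h import *
print("bottle",onz("top",(364,174),30),"can",onz("top",(329,155),60))
for n,(x0,y0,x1,y1) in {"scene":(220,170,360,255),"top":(230,165,355,255)}.items():
    hsv=cv2.cvtColor(cv2.imread(f"pics/{n}0.png"),cv2.COLOR_BGR2HSV)[y0:y1,x0:x1]
    m=cv2.inRange(hsv,(5,80,40),(25,255,255))
    cs,h=cv2.findContours(m,cv2.RETR_CCOMP,cv2.CHAIN_APPROX_NONE)
    c=max([c for c,k in zip(cs,h[0]) if k[3]>=0],key=cv2.contourArea)
    q=cv2.approxPolyDP(c,0.05*cv2.arcLength(c,True),True)[:,0]+[x0,y0]
    P=np.array([onz(n,p,9) for p in q]); print(n,P.tolist(),P.mean(0))
```

```text
bottle [ 666.9 -349.7   30. ] can [ 743.7 -244.1   60. ]Traceback (most recent call last):
  File "<stdin>", line 7, in <module>
ValueError: max() iterable argument is empty
```

Request:
{"fn": "carry_out", "kwargs": {"deltas": [0,0,0,0,0,-8,255,0,0,0,0,0,-12,255,0,0,0,3,-8,-10,255,0,0,0,6,-18,0,255,0,0,0,9,-28,0,255,0,0,0,9,-28,0,255,0,0,0,9,-28,0,255,0,0,0,9,-28,0,255,0,0,0,9,-28,0,255,0,0,0,9,-28,0,255]}}

```text
time: 24.15
tool_pos: [573.1, -170.8, 148.9]
ee_rot: [-3.14, -0.003, 0.002]
contact_force: [-0.0, -0.3, -6.1]
finger_gap: 14.2
grip_force: 61.7
```

Run:
```python
from h import *
P=np.array([onz("scene",p,14) for p in [(252,211),(306,187),(336,213),(281,237)]]); print(P.tolist(),P.mean(0))
```

```text
[[659.6, 7.5, 14.0], [658.7, -182.0, 14.0], [517.8, -177.1, 14.0], [528.9, 0.9, 14.0]] [591.25  -87.675  14.   ]
```

Request:
{"fn": "carry_out", "kwargs": {"deltas": [0,0,0,8,-28,0,255,0,0,0,8,-25,0,255,0,0,0,5,-18,0,255,0,0,0,3,-8,0,255,0,0,0,0,0,0,255,0,0,0,0,0,0,255,0,0,0,0,0,0,255,0,0,0,0,0,0,255,0,0,0,0,0,0,255,0,0,0,0,0,0,255]}}

```text
time: 25.4
tool_pos: [597.1, -94.7, 149.1]
ee_rot: [-3.142, -0.001, 0.0]
contact_force: [0.4, 1.0, -5.9]
finger_gap: 14.6
grip_force: 61.7
```

Request:
{"fn": "carry_out", "kwargs": {"deltas": [0,0,0,0,-4,5,255,0,0,0,0,0,8,255,0,0,0,0,0,8,255,0,0,0,0,0,6,255,0,0,0,0,0,4,255,0,0,0,0,0,2,255,0,0,0,0,0,0,255,0,0,0,0,0,0,255,0,0,0,0,0,0,255,0,0,0,0,0,0,255]}}

```text
time: 26.65
tool_pos: [597.2, -90.6, 116.3]
ee_rot: [3.142, 0.001, 0.0]
contact_force: [-0.1, -0.1, -4.8]
finger_gap: 14.3
grip_force: 61.7
```

Run:
```python
from h import *
s=state(); print(s["time"],s["tool_pos"],s["ee_rot"],s["contact_force"],s["moment"])
for n in("scene","top"): cv2.imwrite(f"pics/{n}4.png",read_camera(n))
H=np.zeros((600,800,3),np.uint8); H[:,:560]=crop("","pics/scene4.png",220,115,140,150,4)
H[:300,560:]=crop("","pics/top4.png",235,160,120,150,2)
cv2.imwrite("pics/c5.png",H)
```

```text
26.65 [597.24566664 -90.62406996 116.28699604] [3.14152820e+00 1.27579514e-03 4.93186408e-04] [-0.07783053 -0.11822935 -4.80912744] [ 0.01037236  0.01073928 -0.01928582]
```

View pics/c5.png

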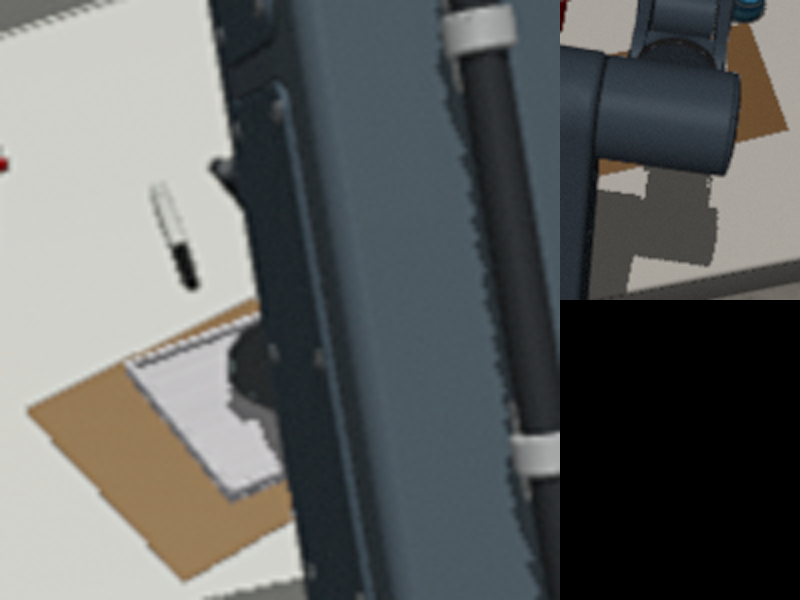

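The crop shows the foot's left edge at scene (277.5,206), over the tray. The tray's left corners are at (252.5,206) and (278,238.5). I check this against the prediction.

Run:
```python
from h import *
a=np.linspace(0,2*np.pi,72)
for z in(24,32):
  q=proj("scene",np.c_[597.2+50*np.cos(a),-90.6+50*np.sin(a),np.full(72,z)]); i=q[:,0].argmin(); print(z,q[i])
for p in [(252.5,206),(278,238.7)]: print(onz("scene",p,15))
print(onz("top",(292,210),15))
```

```text
24 [275.7 207.1]
32 [275.7 203.9]
[676.1  -4.5  15. ]
[527.5  11.4  15. ]
[593.7 -90.5  15. ]
```

Request:
{"fn": "carry_out", "kwargs": {"deltas": [0,0,0,-1,0,3,255,0,0,0,0,0,4,255,0,0,0,0,0,3,255,0,0,0,0,0,2,255,0,0,0,0,0,1,255,0,0,0,0,0,1,255,0,0,0,0,0,0.5,255,0,0,0,0,0,0.5,255,0,0,0,0,0,0,255,0,0,0,0,0,0,255]}}

```text
time: 28.0
tool_pos: [596.2, -90.6, 101.1]
ee_rot: [3.142, 0.001, 0.0]
contact_force: [0.7, 0.0, -6.3]
finger_gap: 14.5
grip_force: 61.7
```

Request:
{"fn": "carry_out", "kwargs": {"deltas": [0,0,0,0,0,0.5,255,0,0,0,0,0,0.4,255,0,0,0,0,0,0.4,255,0,0,0,0,0,0.4,255,0,0,0,0,0,0.3,255,0,0,0,0,0,0.3,255,0,0,0,0,0,0,255,0,0,0,0,0,0,255,0,0,0,0,0,0,255,0,0,0,0,0,0,255]}}

```text
time: 29.25
tool_pos: [596.3, -90.6, 99.3]
ee_rot: [3.141, 0.001, 0.001]
contact_force: [-2.1, 0.5, 5.5]
finger_gap: 14.5
grip_force: 62.3
```

It touches down at 99.3, exactly where the tray floor should be. I ease off, open and retreat straight up.

Request:
{"fn": "carry_out", "kwargs": {"deltas": [0,0,0,0,0,-0.7,255,0,0,0,0,0,0,255,0,0,0,0,0,0,200,0,0,0,0,0,0,150,0,0,0,0,0,0,100,0,0,0,0,0,0,60,0,0,0,0,0,0,60,0,0,0,0,0,0,60,0,0,0,0,0,-5,60,0,0,0,0,0,-15,60]}}

```text
time: 30.5
tool_pos: [595.6, -90.4, 119.6]
ee_rot: [-3.141, -0.001, 0.003]
contact_force: [0.2, -0.2, 1.0]
finger_gap: 65.3
grip_force: 0.0
```

Request:
{"fn": "carry_out", "kwargs": {"deltas": [0,0,0,0,0,-20,60,0,0,0,0,0,-30,60,0,0,0,0,0,-30,60,0,0,0,0,0,-30,60,0,0,0,0,0,-30,60,0,0,0,0,20,0,60,0,0,0,0,50,0,60,0,0,0,0,50,0,60,0,0,0,0,50,0,60,0,0,0,0,50,0,60]}}

```text
time: 31.75
tool_pos: [595.3, -313.0, 258.6]
ee_rot: [-3.141, -0.0, 0.002]
contact_force: [0.3, 0.2, -0.1]
finger_gap: 65.0
grip_force: 0.0
```

Request:
{"fn": "carry_out", "kwargs": {"deltas": [0,0,0,-10,50,0,60,0,0,0,-10,50,0,60,0,0,0,-10,50,0,60,0,0,0,-10,40,0,60,0,0,0,-10,40,0,60,0,0,0,0,20,0,60,0,0,0,0,0,0,60,0,0,0,0,0,0,60,0,0,0,0,0,0,60,0,0,0,0,0,0,60]}}

```text
time: 33.0
tool_pos: [547.0, -559.6, 259.9]
ee_rot: [-3.142, -0.003, -0.0]
contact_force: [-0.7, -0.8, -0.5]
finger_gap: 64.8
grip_force: 0.0
```

Run:
```python
from h import *
s=state(); print(s["time"],s["tool_pos"],s["finger_gap"],s["contact_force"],abs(s["joint_velocities"]).max())
for n in("scene","top"): cv2.imwrite(f"pics/{n}5.png",read_camera(n))
H=np.zeros((600,800,3),np.uint8); H[:,:480]=crop("","pics/scene5.png",220,115,120,150,4)
H[:375,480:]=crop("","pics/top5.png",230,150,128,150,2.5)
cv2.imwrite("pics/c6.png",H)
```

```text
33.0 [ 547.02090395 -559.60349332  259.86741183] 64.82021379454802 [-0.74326802 -0.76773772 -0.52353996] 0.0036563772843487318
```

View pics/c6.png

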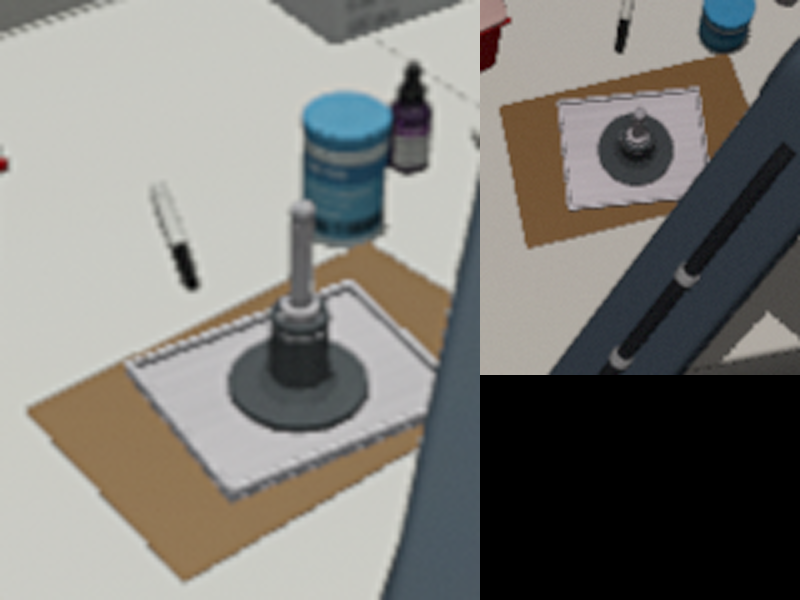

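In the last pictures the stand is upright and flat inside the tray (disc centre about crop (298,383) in the scene view, (636,148) in the top view), with the arm clear of it.

```bash
python3 -c "
from workcell import *
print(hand_in())"
```

```text
the job is handed in; nothing more can be done
None
```

The stand is assembled and handed in at about 33 s: the taper was pressed home at about 17 N and held when lifted by the post, and the stand is upright and flat inside the tray rim.

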